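# Weigh the caddy of turned feet on the spring scale

## Task

Weigh the caddy that holds the two turned wooden feet: hang it by the notch in the middle of its wire handle on the hook of the spring scale, let it down slowly (2 or 3 centimetres a second at most) until the scale carries its whole weight, and only then let go, so that the pointer neither jumps down nor springs back. Leave it hanging level and still on the hook alone, and do not disturb the caddy of steel brackets, the glue bottle or the loose foot.

Things in the scene. Friction and masses are not known exactly. Their poses are not given: they have to be found in the camera images.
- feet_caddy: The caddy to weigh; origin under its tray's centre, z up, x along its long side. Plywood tray 124 x 84 mm, 45 mm high, holding two turned wooden feet, 51 mm diameter, up to 44 mm high. A steel wire handle, 8 mm round, rises from the middles of the short ends (x = -56, +56 mm) and runs across along x. Mass 0.27 to 0.80 kg, unknown beforehand, balanced under the wire's middle.
- feet_grip (a point): Centre of that caddy's wooden grip, a flat-sided block 22 mm (x) x 44 mm (y) x 40 mm high on a short 10 mm stem above the middle of the wire. It is 155 mm above the tray's underside (top of grip at 175 mm). Axes as the caddy's. Caddy and grip are the same after a half turn.
- feet_bar (a point): The caddy's hanging point: centre of the wire at its middle, 50 mm straight below the grip's centre, 105 mm above the tray's underside. Here the wire is bent up into a notch open downwards, 20 mm long at its top along x, 42 mm at its mouth, 13 mm deep; either side the wire runs level out to x = -56 and +56 mm. Open space below it down to the tray.
- bracket_grip (a point): Grip centre of the other caddy, of the same make, holding steel corner brackets. Leave alone. Top of its grip 175 mm above the table.
- hook_seat (a point): Seat of the scale's hook: centre line of its 8 mm rod at the bottom of the dip for a load's wire (a seated 8 mm wire has its centre 8 mm higher). Moves down with the hook; unloaded 240 mm above the table. Axes: z up, hook points to -y, column 138 mm away at +y. The dip is level from y = -10 to +10 mm, then slopes up to the level rod, 14 mm higher, from y = +26 mm to the column.
- hook_tip (a point): Upturned tip of the hook, end of the rod's centre line, 28 mm to -y of the seat and 28 mm higher; its rounded top is 32 mm above the seat. A load's wire, lying along x, is brought over the tip from -y and lowered into the dip. Axes as the seat's.
- scale_hook (a joint): How far the hook has sunk (m): 0 unloaded, at most 0.12. A spring holds it up, 80 N per metre of sinking, lightly damped, so 0.27 to 0.80 kg settles at 0.033 to 0.098. The scale is fixed to the table: two steel posts and a graduated plate, 371 mm high, on a grey foot plate 200 x 200 x 14 mm that reaches 8 mm short of below the hook's seat.
- glue_center (a point): Middle of a white glue bottle, 60 mm diameter, 170 mm high, standing. Leave alone.
- loose_foot_center (a point): Middle of a single turned wooden foot of 90 mm diameter, 65 mm high, standing on the table. Leave alone.
There are look-alikes about, which are no part of the job. What is shaped like the feet_caddy but blue or pink is not meant.

How it is judged:
On the way, in this order (a step that is already met when the one before it is completed fails the run):
1. the caddy of feet hangs with its wire over the hook's seat, before the scale carries it (horizontal distance between feet_bar and hook_seat below 0.02 m and height (world z) of feet_bar above 0.23 m and value of joint scale_hook below 0.02 m), for 0.1 s.
2. the scale carries the caddy (value of joint scale_hook above 0.027 m), for 0.2 s.
At the end, for the whole second after the job is handed in: The feet caddy hangs by the notch of its wire in the dip of the hook (wire centre within 16 mm along the wire, 18 mm along the hook and 0 to 16 mm above the seat), within 0.2 rad of upright, the hook sunk more than 27 mm and still (under 15 mm/s), the caddy slower than 40 mm/s, and let go (x of feet_bar in the frame of hook_seat between -0.016 and 0.016 m and y of feet_bar in the frame of hook_seat between -0.018 and 0.018 m and z of feet_bar in the frame of hook_seat between 0 and 0.016 m and angle between feet_bar's own z axis and vertical below 0.2 rad and value of joint scale_hook above 0.027 m and velocity of joint scale_hook between -0.015 and 0.015 m/s and linear speed of feet_caddy below 0.04 m/s); the robot touches nothing.
It fails at once if the pointer jumps down (hook sinking faster than 0.09 m/s) (velocity of joint scale_hook above 0.09 m/s).
It fails at once if the pointer springs back (hook rising faster than 0.09 m/s) (velocity of joint scale_hook below -0.09 m/s).
It fails at once if a bystander is moved more than 30 mm (distance of any of bracket_grip, glue_center, loose_foot_center from where it was at the start of the episode above 0.03 m).
It also fails if it takes over 59 s, if anything falls off the work surface, if the arm or the gripper's body presses on something with over 40 N, if the wrist force passes 120 N, or if a joint passes its speed limit or range.

## Robot

A 6-joint arm with a two-finger parallel gripper is mounted at the origin on the work surface. World frame = base frame: x ahead of the robot, y to its left, z up, the work surface at z = 0. Lengths are in m, angles in rad, forces in N, time in s.
With the tool pointing down it reaches from about 0.35 to 0.975 m from the base axis. Payload 4.9 kg.
Tool frame: the origin (TCP) lies at the very end of the fingers, on their centre line; the grasp point (between the pads) lies 19 mm behind it; z points along the fingers, x is the direction in which the jaws open and shut, and the axes are right-handed (so a half turn about z gives the same grasp; the last joint's range is limited). The gripper opens to 85 mm and grips with 20 to 120 N. Pads are 22 mm wide; open, the fingers measure 114 mm over their backs; the gripper's body (76 mm by 85 mm) begins 54 mm behind the grasp point. The pads swing forward as they close: fully open they stand 13 mm farther back than shut.
Start: joints at [-1.433, 0.053, 1.613, -0, 1.476, -0.119], TCP at [0.159, -0.604, 0.231] pointing down, gripper open.
Joint ranges: [-3.01, 3.01], [-1.01, 2.22], [0.06, 2.58], [-1.02, 4.17], [0.09, 2.62], [-3.14, 3.14]. Speed limits (rad/s): [2.57, 2.57, 3.14, 3.14, 3.14, 3.14].

## Interface

Orientations are given as a rotation vector (axis times angle).
In Python, from station import monitor, imaging, ticket gives the robot as it stands.
- The arm moves only by the tool step_arm, never from a script. Its argument "targets" is one flat list of numbers, 4 for each row, row after row: the shift along the tool's x, y, z in m, then the turn about the tool's z in rad. In form: [tx, ty, tz, roll, tx, ty, tz, roll, ...]. A call has 1 to 12 rows; each row is the pose to reach, as a shift and turn from the pose measured when the call began, along the tool's axes at that moment; what a row does not reach only later rows make up. A row lasts 1/12 s, in which the tool goes at most 41.7 mm and 7.16 degrees, less where a joint would pass 70% of its speed; a pose out of reach is approached as far as the arm can. A call with a gripper value outside its range is refused whole. "grip" is the finger opening in m, from 0 to 0.0854, set as the call begins (left out, the last holds). The fingers move at their own pace and stop on an object; "force" is the grip in N (left out, the last holds). Time passes only in rows, so rows that repeat a pose let the fingers close. It gives the time, the measured TCP pose, the force and the opening at its end, in the units of the state.
- monitor.get_obs(): the state, without advancing time (a new reading comes with each control period).
- imaging.get_image(name): name is "side" or "top"; returns a dict with "color" (420x560x3 uint8, red, green, blue), "depth" (420x560 float32, m along the optical axis (not along the pixel's ray), 0 where there is no reading), "fov_y" (degrees; the focal length in pixels is half the picture's height over the tangent of half this angle, whatever the lens; pixels are square), "cx", "cy" (the principal point, pixels), "k1" (the pictures are not rectified: a ray, as slopes to the right and down, at radius r is drawn at 1 + k1 r^2 times it, then the intrinsics apply), "R" (3x3) and "t" (3): a world point X has camera coordinates R X + t. Camera axes: x right, y down, z forward; pixel columns grow to the right and rows downward; lengths in m; the calibration is good to about 2 mm. A picture is of the moment at which its call begins.
- ticket.finish_job(): hands the job in, once; it reports no verdict.
Trained networks look in a picture, given as the dict that the camera call returned (one of the last four; its "shot" number tells which), for a name from the list of things; names that differ only in an ending like _2 or _b are one class to them, and where a whole thing is asked for, a point or a joint stands for the part that bears it (a point fixed in the world has none). Each returns a list of dicts, best first, with "score" (0 to 1); they miss things now and then, are a little off and sometimes report something else, mostly with a low value. They report only what shows in the picture. A call takes as long as a camera call. They do not tell look-alikes from the thing itself.
- imaging.search_frame(name, picture): "uv" ([column, row] in pixels, amid what is visible of it).
- imaging.mark_of(name, picture): "uv" ([column, row] in pixels: a listed point, or the origin of a listed thing).
The state is a dict: "t": time; "q": joint angles; "dq": joint speeds; "effort": joint torques, N m; "tool_pos": TCP position; "tool_rot": TCP orientation; "contact_force": force on the tool from outside, world axes, zero at the start; "wrist_torque": the same for the moment, N m; "opening": finger opening in m.
Only numpy, scipy, OpenCV 4.12 (cv2) and the standard library are available. Lean on these libraries where they do the work, as an engineer would, in place of code of your own. Each camera call takes 0.05 s, during which the arm holds its last target.

## Working session

There is one attempt and no reset: what is moved stays moved. The work goes in short steps, Python scripts to look and compute and a tool call to move; the robot and the scene stay as the last step left them, time stands still between calls to the robot, and variables do not carry over. Pictures are saved under pics/ and viewed, and the job is handed in when it is done.

Besides the shell and the picture viewer there is one more tool, called as name(argument=value, ...) on one line, values as JSON. step_arm: Moves the arm, as the interface text tells. Its arguments: {"type":"object","properties":{"targets":{"type":"array","items":{"type":"number"}},"grip":{"type":"number"},"force":{"type":"number"}},"required":["targets"]}

```bash
mkdir -p pics; ls; cat > h.py <<'E'
import numpy as np, cv2
from station import monitor, imaging, ticket
def ray(p,uv):
    f=p["color"].shape[0]/2/np.tan(np.radians(p["fov_y"])/2)
    d=np.array([(uv[0]-p["cx"])/f,(uv[1]-p["cy"])/f]); s=d.copy()
    for _ in range(30): s=d/(1+p["k1"]*(s@s))
    R=np.array(p["R"]);t=np.array(p["t"])
    return -R.T@t, R.T@np.array([s[0],s[1],1.])
def atz(p,uv,z):
    o,d=ray(p,uv); return o+d*(z-o[2])/d[2]
def bydepth(p,uv):
    o,d=ray(p,uv); u,v=int(round(uv[0])),int(round(uv[1]))
    w=p["depth"][v-1:v+2,u-1:u+2]; w=w[w>0]
    return o+d*np.median(w) if len(w) else None
def proj(p,X):
    f=p["color"].shape[0]/2/np.tan(np.radians(p["fov_y"])/2)
    c=np.array(p["R"])@X+np.array(p["t"]); s=c[:2]/c[2]; s=s*(1+p["k1"]*(s@s))
    return np.array([p["cx"],p["cy"]])+f*s
def tri(p,a,q,b):
    o1,d1=ray(p,a);o2,d2=ray(q,b)
    A=np.stack([d1,-d2],1); k=np.linalg.lstsq(A,o2-o1,rcond=None)[0]
    x,y=o1+d1*k[0],o2+d2*k[1]; return (x+y)/2,np.linalg.norm(x-y)
def save(p,n,box=None,s=1):
    im=p["color"][:,:,::-1]
    if box: im=im[box[1]:box[3],box[0]:box[2]]
    cv2.imwrite("pics/"+n,cv2.resize(np.ascontiguousarray(im),None,fx=s,fy=s,interpolation=cv2.INTER_CUBIC))
E
python3 - <<'E'
from h import *
import pickle
np.set_printoptions(precision=4,suppress=True)
print(monitor.get_obs())
P={n:imaging.get_image(n) for n in("side","top")}
pickle.dump(P,open("p0.pkl","wb"))
for n,p in P.items():
    save(p,n+"0.png"); print(n,p["fov_y"],p["k1"],-np.array(p["R"]).T@np.array(p["t"]))
    for k in["feet_grip","feet_bar","bracket_grip","hook_seat","hook_tip","glue_center","loose_foot_center","feet_caddy"]:
        for r in imaging.mark_of(k,p)[:4]: print(n,k,np.round(r["uv"],1),round(r["score"],2),bydepth(p,r["uv"]))
E
```

```text
pics
{'t': 0.0, 'q': array([-1.433 ,  0.0533,  1.6143, -0.    ,  1.476 , -0.119 ]), 'dq': array([ 0.0005,  0.0009, -0.0004,  0.0016,  0.0008,  0.0025]), 'effort': array([  0.0014, -39.3682, -37.0172,   0.0001,   0.0071,   0.    ]), 'tool_pos': array([ 0.1587, -0.6039,  0.2301]), 'tool_rot': array([-2.4865,  1.9178,  0.0023]), 'contact_force': array([ 0.2595,  0.3472, -0.7519]), 'wrist_torque': array([-0.0195,  0.0176, -0.0518]), 'opening': 0.08545110052275055}
side 44.6671244330728 -0.1668826227112767 [ 0.4361 -0.7499  0.9433]
side feet_grip [206.4 251.6] 0.91 [ 0.4342 -0.0647  0.1737]
side feet_grip [298.8 258.2] 0.71 [ 0.609  -0.1243  0.1728]
side feet_grip [332.  314.9] 0.62 [ 0.6329 -0.2677  0.174 ]
side feet_bar [332.8 328.8] 0.82 [ 0.6336 -0.2769  0.1418]
side feet_bar [208.9 264.1] 0.75 [ 0.4348 -0.0511  0.1183]
side feet_bar [215.  145.3] 0.73 [0.4936 0.1896 0.2399]
side feet_bar [294.9 271. ] 0.68 [ 0.601  -0.1257  0.1368]
side bracket_grip [224.8 355.1] 0.79 [ 0.4338 -0.3034  0.1752]
side hook_seat [212.5 146.2] 0.62 [0.4856 0.1515 0.267 ]
side hook_seat [223.5 356.5] 0.17 
[... 699 characters left out ...]
bar [313.6 267.3] 0.85 [ 0.4403 -0.0394  0.1744]
top feet_bar [342.6 201.1] 0.73 [ 0.6038 -0.108   0.1758]
top bracket_grip [414.3 271.7] 0.85 [ 0.4335 -0.2851  0.1753]
top hook_seat [223.2 237.1] 0.68 [0.5248 0.2034 0.0151]
top hook_tip [233.2 242.2] 0.73 [0.4873 0.1463 0.2698]
top hook_tip [221.7 239.4] 0.22 [0.5181 0.2069 0.0175]
top glue_center [283.1 165.2] 0.81 [0.7029 0.0415 0.1287]
top glue_center [416.1 271.7] 0.38 [ 0.4336 -0.2897  0.1747]
top loose_foot_center [337.1 151.7] 0.57 [ 0.7612 -0.1037  0.0617]
top feet_caddy [336.6 208.8] 0.94 [ 0.6088 -0.1062  0.0273]
top feet_caddy [314.5 269.4] 0.64 [ 0.4352 -0.0416  0.1751]
top feet_caddy [385.9 200.3] 0.59 [ 0.6341 -0.2413  0.0359]
```

View pics/side0.png

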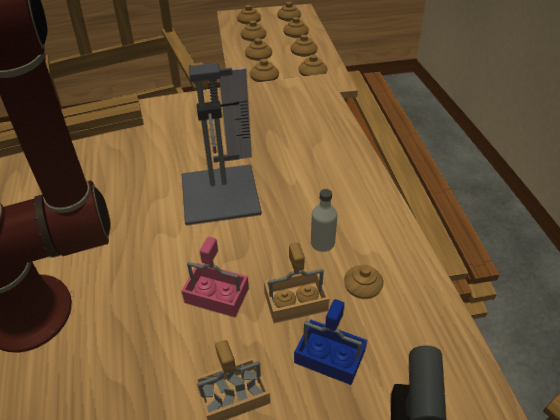

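View pics/top0.png

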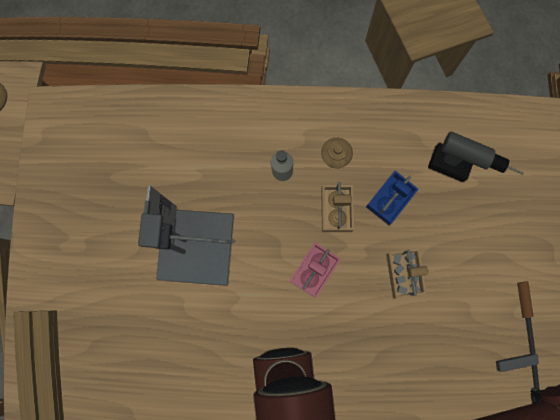

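Candidates for the feet caddy in the side picture: pink caddy (206,252), blue caddy (332,315), plain wooden caddy with two feet (298,258) and the bracket caddy (225,355). I choose the plain wooden one at side (298,258), top (340,205), and check it in close crops.

```bash
python3 - <<'E'
from h import *
import pickle
P=pickle.load(open("p0.pkl","rb"))
a=P["side"]["color"][230:330,250:350]; b=P["top"]["color"][175:240,305:370]; c=P["side"]["color"][60:230,170:270];d=P["top"]["color"][170:290,130:250]
f=lambda i:cv2.resize(np.ascontiguousarray(i[:,:,::-1]),(390,290) if 0 else (int(290*i.shape[1]/i.shape[0]),290),interpolation=cv2.INTER_CUBIC)
r1=np.hstack([f(a),f(b)]); r2=np.hstack([f(c),f(d)])
w=max(r1.shape[1],r2.shape[1])
cv2.imwrite("pics/c0.png",np.vstack([cv2.copyMakeBorder(r,0,0,0,w-r.shape[1],0) for r in(r1,r2)]))
E
```

```text
(no output)
```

View pics/c0.png

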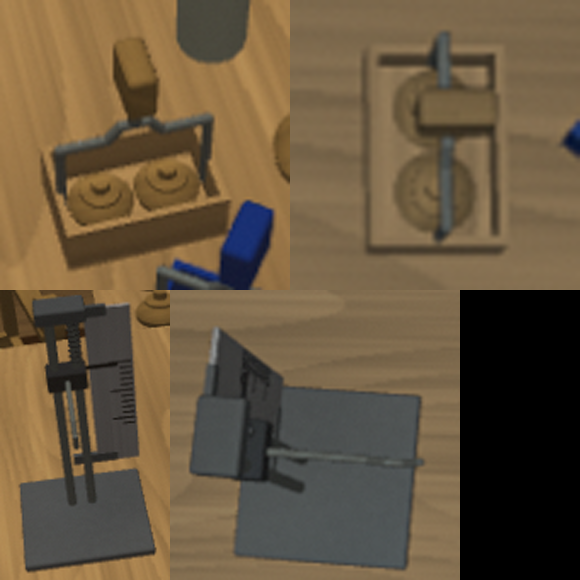

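```bash
python3 - <<'E'
from h import *
import pickle
np.set_printoptions(precision=4,suppress=True)
P=pickle.load(open("p0.pkl","rb"))
def cloud(p,box):
    f=p["color"].shape[0]/2/np.tan(np.radians(p["fov_y"])/2)
    uv=np.array([(u,v) for v in range(box[1],box[3]) for u in range(box[0],box[2])])
    z=p["depth"][uv[:,1],uv[:,0]]; K=np.array([[f,0,p["cx"]],[0,f,p["cy"]],[0,0,1.]])
    # own distortion is radial k1, same as OpenCV
    s=cv2.undistortPoints(uv[:,None].astype(float),K,np.array([p["k1"],0,0,0]))[:,0]
    X=np.c_[s,np.ones(len(s))]*z[:,None]
    return uv[z>0],((X-np.array(p["t"]))@np.array(p["R"]))[z>0]
for n,b in(("top",(315,175,360,240)),("side",(255,235,340,325))):
    uv,X=cloud(P[n],b); m=(X[:,0]>.5)&(X[:,0]<.70)&(X[:,1]<-.06)&(X[:,1]>-.19)
    X=X[m]
    g=X[(X[:,2]>.168)&(X[:,2]<.185)]
    print(n,"griptop",len(g),g.mean(0),cv2.minAreaRect((g[:,:2]*1000).astype(np.float32)))
    w=X[(X[:,2]>.085)&(X[:,2]<.118)]
    print(n,"wire",len(w),w.mean(0),w.min(0),w.max(0),cv2.minAreaRect((w[:,:2]*1000).astype(np.float32)))
    r=X[(X[:,2]>.038)&(X[:,2]<.055)]
    print(n,"rim",len(r),cv2.minAreaRect((r[:,:2]*1000).astype(np.float32)))
uv,X=cloud(P["top"],(130,170,250,290))
r=X[(X[:,2]>.23)&(X[:,2]<.3)&(X[:,1]<.255)]
print("rod",len(r)); print(r[np.argsort(r[:,1])][::6])
pl=X[(X[:,2]>.008)&(X[:,2]<.02)]; print("plate",cv2.minAreaRect((pl[:,:2]*1000).astype(np.float32)))
uv,X=cloud(P["side"],(170,60,270,230))
r=X[(X[:,2]>.22)&(X[:,2]<.29)&(X[:,1]<.27)]
print("side rod",len(r)); print(r[np.argsort(r[:,1])][::4])
pl=X[(X[:,2]>.008)&(X[:,2]<.02)]; print("plate",cv2.minAreaRect((pl[:,:2]*1000).astype(np.float32)))
for n in P:
  p=P[n];print(n,[ (proj(p,np.array(q))) for q in ([.6,-.1,.1],)])
p,q=P["side"],P["top"]
print("tip tri",tri(p,[212.9,147.1],q,[233.2,242.2]))
print("grip tri",tri(p,[298.8,258.2],q,[343.8,198.3]), "bar",tri(p,[294.9,271],q,[342.6,201.1]))
E
```

```text
top griptop 158 [ 0.6093 -0.1069  0.1753] ((609.1968383789062, -107.08155822753906), (20.512651443481445, 44.43194580078125), 1.2100838422775269)
top wire 110 [ 0.6029 -0.107   0.0974] [ 0.5507 -0.1124  0.0851] [ 0.6692 -0.1031  0.1144] ((609.9893798828125, -107.00492095947266), (118.51287841796875, 8.431529998779297), 1.5623475313186646)
top rim 393 ((610.3158569335938, -107.12635803222656), (124.55215454101562, 84.98668670654297), 1.0932388305664062)
side griptop 197 [ 0.6078 -0.1077  0.1734] ((608.82373046875, -105.02340698242188), (22.89711570739746, 46.31338119506836), 2.2123005390167236)
side wire 214 [ 0.607  -0.106   0.0969] [ 0.5498 -0.1111  0.0853] [ 0.6691 -0.0998  0.1128] ((609.4476928710938, -105.42636108398438), (119.39845275878906, 10.154861450195312), 0.8115053176879883)
side rim 567 ((609.4182739257812, -125.15753173828125), (127.40484619140625, 129.65870666503906), 0.1471567451953888)
rod 167
[[0.49   0.1446 0.2702]
 [0.4897 0.1489 0.2722]
 [0.488  0.1542 0.2647]
 [0.4907 0.1595 0.259 ]
 [0.4868 0.1626 0.2517]
 [0.4873 0.168  0.2452]
 [0.4898 0.1707 0.2429]
 [0.4896
[... 1000 characters left out ...]

 [0.4892 0.2157 0.254 ]
 [0.4968 0.2186 0.2563]
 [0.4909 0.225  0.2586]
 [0.4933 0.2271 0.2566]
 [0.4915 0.2313 0.2569]
 [0.4952 0.2394 0.2592]
 [0.4911 0.2451 0.2589]
 [0.4936 0.2478 0.2566]
 [0.4964 0.2507 0.257 ]
 [0.495  0.2562 0.2592]
 [0.4926 0.2599 0.2543]
 [0.4986 0.2683 0.2562]]
plate ((495.0738525390625, 283.70220947265625), (207.11074829101562, 198.69186401367188), 87.20848083496094)
side [array([291.2707, 272.7797])]
top [array([336.6351, 207.5805])]
tip tri (array([0.4867, 0.1465, 0.2683]), np.float64(0.0015099674316880424))
grip tri (array([ 0.6132, -0.1126,  0.1585]), np.float64(0.0018005384627567036)) bar (array([ 0.6089, -0.1132,  0.1213]), np.float64(0.009267831989015646))
```

```bash
cat >> h.py <<'E'
from scipy.spatial.transform import Rotation as Ro
def need(pos,yaw):
    """shift in tool axes to reach pos; roll so tool x lies along yaw (mod pi)"""
    o=monitor.get_obs(); R=Ro.from_rotvec(o["tool_rot"]).as_matrix()
    s=R.T@(np.array(pos)-o["tool_pos"])
    a=np.arctan2(R[1,0],R[0,0]); d=yaw-a; d=(d+np.pi/2)%np.pi-np.pi/2
    print("t",round(o["t"],2),"pos",o["tool_pos"].round(4),"z",R[:,2].round(4),"yaw",round(a,3),"F",o["contact_force"].round(2),"M",o["wrist_torque"].round(2),"op",round(o["opening"],4),"q",o["q"].round(2))
    print("shift",s.round(4),"roll",round(-d,4))
E
python3 - <<'E'
from h import *
need([.6093,-.107,.25],.021)
E
```

```text
t 0.9 pos [ 0.1587 -0.6045  0.2313] z [ 0. -0. -1.] yaw -1.314 F [-0.25  0.13  0.31] M [-0.04 -0.01  0.  ] op 0.0856 q [-1.43  0.05  1.61  0.    1.48 -0.12]
shift [-0.3667 -0.5622 -0.0187] roll -1.335
```

step_arm(targets=[-0.02,-0.03,-0.02,-0.1,-0.04,-0.06,-0.02,-0.2,-0.06,-0.09,-0.02,-0.3,-0.08,-0.122,-0.02,-0.4,-0.1,-0.153,-0.02,-0.5,-0.12,-0.184,-0.02,-0.6,-0.14,-0.215,-0.02,-0.7,-0.16,-0.245,-0.02,-0.8,-0.18,-0.276,-0.02,-0.9,-0.2,-0.307,-0.02,-1.0,-0.22,-0.337,-0.02,-1.1,-0.24,-0.368,-0.02,-1.2], grip=0.0854)

```text
t: 1.9
tool_pos: [0.4546, -0.2774, 0.2516]
tool_rot: [3.136, -0.171, 0.001]
contact_force: [0.6, -1.2, 0.2]
opening: 0.0853
```

```bash
python3 - <<'E'
from h import *
need([.6093,-.107,.25],.021)
E
```

```text
t 1.9 pos [ 0.4546 -0.2774  0.2516] z [ 5.e-04 -6.e-04 -1.e+00] yaw -0.109 F [ 0.57 -1.24  0.22] M [ 0.02 -0.1   0.01] op 0.0853 q [-0.69 -0.18  1.8  -0.    1.52 -0.58]
shift [ 0.1352 -0.1862  0.0016] roll -0.1301
```

step_arm(targets=[0.023,-0.031,0,-0.03,0.046,-0.062,0,-0.06,0.07,-0.095,0,-0.09,0.092,-0.126,0,-0.12,0.115,-0.157,0,-0.13,0.135,-0.186,0,-0.13,0.135,-0.186,0,-0.13,0.135,-0.186,0,-0.13])

```text
t: 2.57
tool_pos: [0.6098, -0.1057, 0.2513]
tool_rot: [3.141, 0.038, -0.0]
contact_force: [0.1, -0.3, -0.0]
opening: 0.0854
```

```bash
python3 - <<'E'
from h import *
need([.6093,-.107,.136],.021)
p=imaging.get_image("top");save(p,"t1.png",(260,130,440,265),4)
E
```

```text
t 2.57 pos [ 0.6098 -0.1057  0.2513] z [-1.e-04 -7.e-04 -1.e+00] yaw 0.024 F [ 0.09 -0.29 -0.  ] M [-0.    0.02  0.02] op 0.0854 q [-0.29  0.03  1.61 -0.    1.51 -0.32]
shift [-0.0005  0.0012  0.1153] roll 0.0029
```

View pics/t1.png

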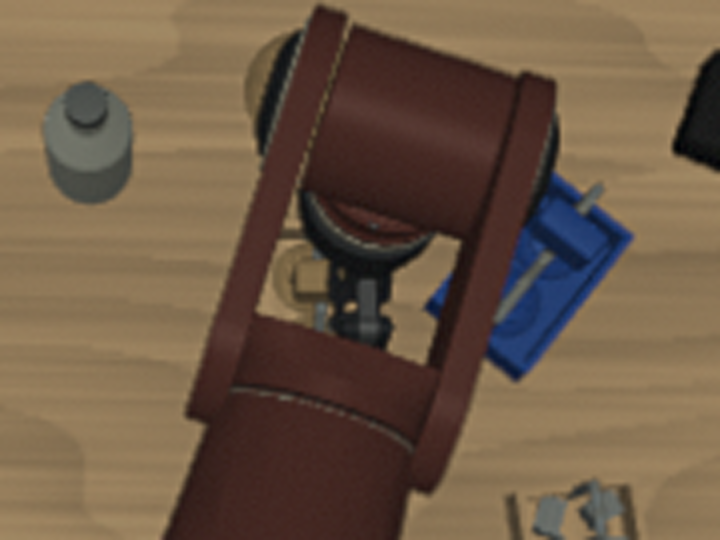

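step_arm(targets=[0,0.001,0.02,0,0,0.001,0.04,0,0,0.001,0.06,0,0,0.001,0.08,0,0,0.001,0.1,0,0,0.001,0.11,0,0,0.001,0.115,0,0,0.001,0.115,0])

```text
t: 3.28
tool_pos: [0.6081, -0.1086, 0.1353]
tool_rot: [3.141, 0.033, -0.003]
contact_force: [-0.1, 0.5, 0.1]
opening: 0.0853
```

```bash
python3 - <<'E'
from h import *
need([.6093,-.107,.136],.021)
p=imaging.get_image("side");save(p,"s1.png",(230,190,380,300),5)
E
```

```text
t 3.28 pos [ 0.6081 -0.1086  0.1353] z [-2.1e-03 -5.0e-04 -1.0e+00] yaw 0.021 F [-0.12  0.53  0.09] M [ 0.04 -0.05 -0.02] op 0.0853 q [-0.3   0.11  1.71 -0.    1.32 -0.32]
shift [ 0.0012 -0.0016 -0.0007] roll -0.0002
```

View pics/s1.png

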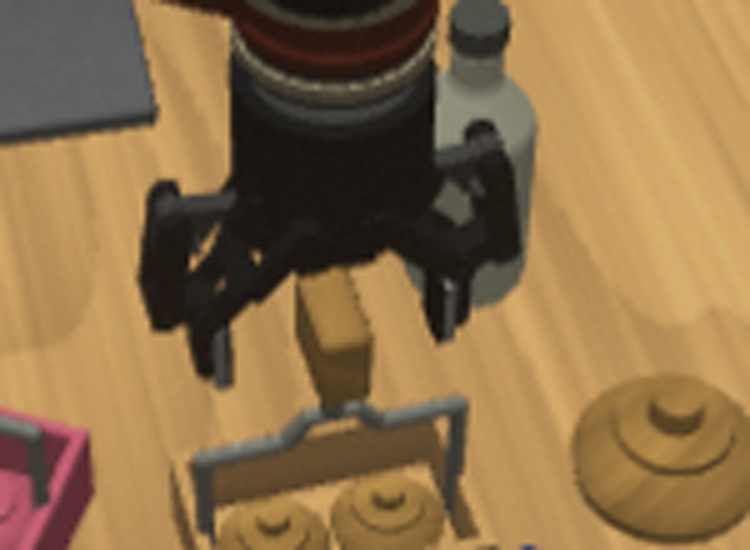

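The grip block sits between the open fingers (crop centre about (335,330)), jaws along the 22 mm side. Closing.

step_arm(targets=[0.001,-0.001,0,0,0.001,-0.001,0,0,0.001,-0.001,0,0,0.001,-0.001,0,0,0.001,-0.001,0,0,0.001,-0.001,0,0,0.001,-0.001,0,0,0.001,-0.001,0,0], grip=0.0, force=70)

```text
t: 4.0
tool_pos: [0.6106, -0.1077, 0.1374]
tool_rot: [3.14, 0.033, 0.002]
contact_force: [2.0, -0.2, 1.9]
opening: 0.0212
```

```bash
python3 - <<'E'
from h import *
need([.6093,-.107,.136],.021)
E
```

```text
t 4.0 pos [ 0.6106 -0.1077  0.1374] z [ 0.0016 -0.0014 -1.    ] yaw 0.021 F [ 1.96 -0.18  1.9 ] M [ 0.03 -0.16  0.08] op 0.0212 q [-0.29  0.11  1.71 -0.    1.32 -0.32]
shift [-0.0013 -0.0007  0.0014] roll 0.0003
```

step_arm(targets=[0,0,-0.008,0,0,0,-0.022,0,0,0,-0.042,0,0,0,-0.062,0,0,0,-0.082,0,0,0,-0.102,0,0,0,-0.122,0,0,0,-0.142,0,0,0,-0.162,0,0,0,-0.177,0,0,0,-0.185,0,0,0,-0.185,0])

```text
t: 5.0
tool_pos: [0.6108, -0.1076, 0.3248]
tool_rot: [3.139, 0.033, 0.007]
contact_force: [0.8, -0.3, -7.6]
opening: 0.0218
```

```bash
python3 - <<'E'
from h import *
need([.495,.095,.326],-.06)
p=imaging.get_image("side");save(p,"s2.png",(190,100,390,300),3)
E
```

```text
t 5.0 pos [ 0.6108 -0.1076  0.3248] z [ 0.0047 -0.0024 -1.    ] yaw 0.021 F [ 0.83 -0.33 -7.6 ] M [-0.02 -0.08 -0.03] op 0.0218 q [-0.29 -0.    1.51 -0.    1.62 -0.32]
shift [-0.1115 -0.205  -0.0023] roll 0.0813
```

View pics/s2.png

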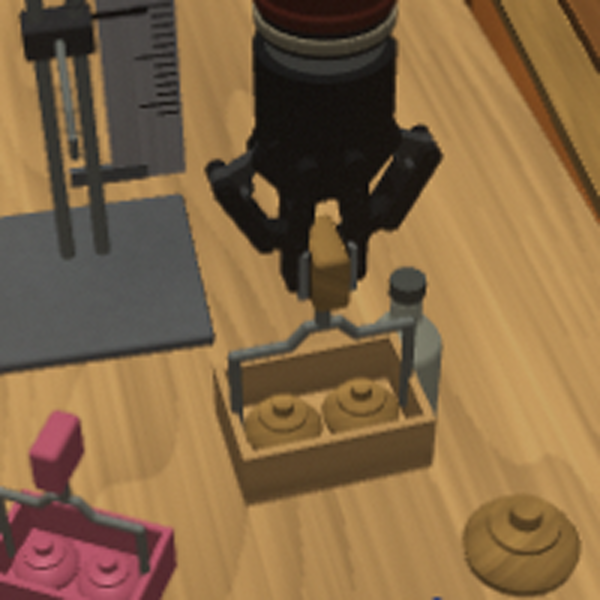

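step_arm(targets=[-0.005,-0.009,0,0.0,-0.015,-0.027,0,0.01,-0.027,-0.047,0,0.02,-0.039,-0.068,0,0.03,-0.051,-0.088,0,0.04,-0.063,-0.108,0,0.05,-0.075,-0.128,-0.001,0.06,-0.087,-0.148,-0.001,0.07,-0.1,-0.168,-0.002,0.08,-0.112,-0.187,-0.002,0.08,-0.119,-0.2,-0.002,0.08,-0.121,-0.205,-0.002,0.08])

```text
t: 6.05
tool_pos: [0.4826, 0.0971, 0.3222]
tool_rot: [3.14, -0.088, -0.003]
contact_force: [-0.3, -1.0, -7.1]
opening: 0.0213
```

step_arm(targets=[0,0,0,0,0,0,0,0,0,0,0,0,0,0,0,0])

```text
t: 6.38
tool_pos: [0.4829, 0.0964, 0.3218]
tool_rot: [3.14, -0.09, -0.004]
contact_force: [-0.0, -0.9, -7.4]
opening: 0.0213
```

```bash
python3 - <<'E'
from h import *
need([.490,.176,.326],-.06)
p=imaging.get_image("side");save(p,"s3.png",(120,40,320,240),3)
q=imaging.get_image("top");save(q,"t3.png",(130,150,330,300),4)
for n,a in(("side",p),("top",q)):
  for k in("feet_grip","feet_bar","hook_tip","hook_seat"):
    for r in imaging.mark_of(k,a)[:2]: print(n,k,np.round(r["uv"],1),round(r["score"],2),bydepth(a,r["uv"]))
E
```

```text
t 6.38 pos [0.4829 0.0964 0.3218] z [-2.3e-03 -7.0e-04 -1.0e+00] yaw -0.057 F [-0.02 -0.93 -7.4 ] M [-0.02  0.06 -0.07] op 0.0213 q [ 0.05 -0.31  1.79 -0.    1.66  0.1 ]
shift [ 0.0026 -0.0798 -0.0043] roll 0.0029
side feet_grip [209.5 131.8] 0.93 [0.47929929 0.07839361 0.35780621]
side feet_grip [332.4 315.6] 0.63 [ 0.63270678 -0.27032723  0.1756088 ]
side feet_bar [210.6 149.8] 0.75 [0.47770685 0.09535445 0.30077827]
side feet_bar [210.  264.8] 0.66 [ 0.43675719 -0.04986585  0.11402844]
side hook_tip [209.3 154.3] 0.43 [0.47385788 0.09605895 0.28922064]
top feet_grip [253.2 237.5] 0.95 [0.46098882 0.07454726 0.63271733]
top feet_grip [399.2 185. ] 0.58 [ 0.64732927 -0.24907156  0.17784966]
top feet_bar [256.8 242.7] 0.66 [0.45389612 0.06930215 0.62405864]
top feet_bar [315.7 267.3] 0.66 [ 0.44026859 -0.04433573  0.17623178]
```

View pics/s3.png

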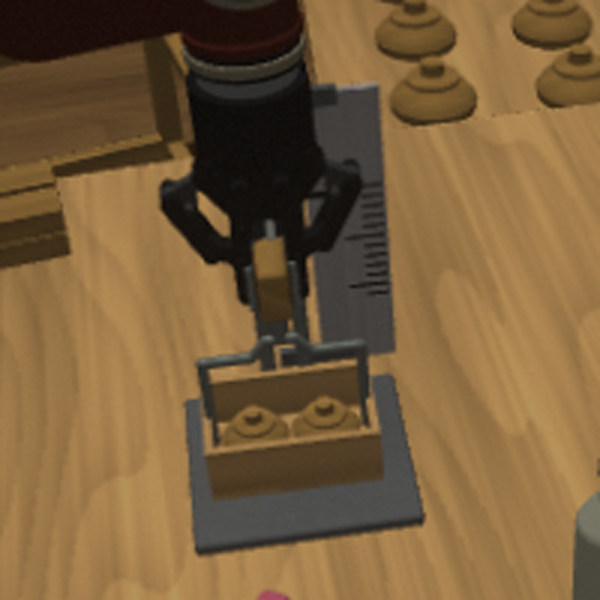

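View pics/t3.png

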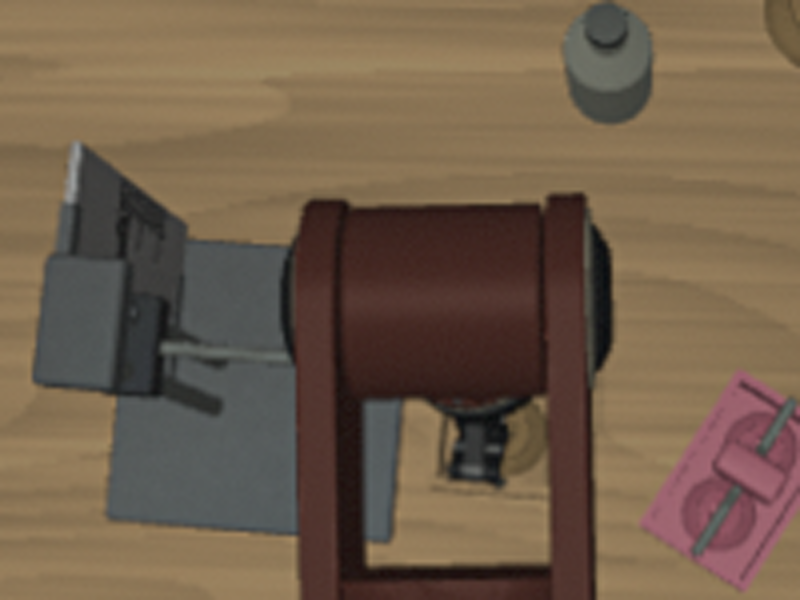

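```bash
cat >> h.py <<'E'
def cloud(p,box):
    f=p["color"].shape[0]/2/np.tan(np.radians(p["fov_y"])/2)
    uv=np.array([(u,v) for v in range(box[1],box[3]) for u in range(box[0],box[2])])
    z=p["depth"][uv[:,1],uv[:,0]]; K=np.array([[f,0,p["cx"]],[0,f,p["cy"]],[0,0,1.]])
    s=cv2.undistortPoints(uv[:,None].astype(float),K,np.array([p["k1"],0,0,0]))[:,0]
    X=np.c_[s,np.ones(len(s))]*z[:,None]
    return uv[z>0],((X-np.array(p["t"]))@np.array(p["R"]))[z>0]
E
python3 - <<'E'
from h import *
np.set_printoptions(precision=4,suppress=True)
p=imaging.get_image("side")
uv,X=cloud(p,(180,110,250,215))
m=(X[:,1]<.125)&(X[:,1]>.06)&(X[:,2]>.24)&(X[:,2]<.31)
w=X[m]; w=w[np.argsort(w[:,0])]
print(len(w)); print(w[::8])
g=X[(X[:,2]>.315)&(X[:,2]<.355)&(X[:,1]<.1)]; print("grip front",np.median(g,0),g.min(0),g.max(0))
t=X[(X[:,2]<.23)&(X[:,2]>.18)&(X[:,1]<.2)]; print("tray",t.min(0),t.max(0))
r=t[t[:,2]>.215];print(cv2.minAreaRect((r[:,:2]*1000).astype(np.float32)))
E
```

```text
340
[[0.422  0.1052 0.2748]
 [0.4231 0.1    0.2403]
 [0.4241 0.1004 0.2781]
 [0.4251 0.101  0.2693]
 [0.4262 0.0969 0.2804]
 [0.4271 0.1016 0.2685]
 [0.4282 0.0971 0.2798]
 [0.4292 0.0982 0.2707]
 [0.4306 0.0997 0.28  ]
 [0.435  0.1008 0.2809]
 [0.4395 0.1047 0.2796]
 [0.4436 0.1036 0.2796]
 [0.4477 0.1012 0.2807]
 [0.4532 0.1006 0.2747]
 [0.4573 0.0994 0.2748]
 [0.4617 0.0979 0.2777]
 [0.4653 0.1019 0.2872]
 [0.4688 0.0984 0.2839]
 [0.472  0.1004 0.2923]
 [0.476  0.0982 0.2932]
 [0.4778 0.0932 0.2967]
 [0.48   0.096  0.2941]
 [0.482  0.0956 0.294 ]
 [0.4841 0.0954 0.2937]
 [0.488  0.0973 0.2889]
 [0.4918 0.0955 0.2869]
 [0.4948 0.0985 0.2919]
 [0.4976 0.093  0.285 ]
 [0.5017 0.0959 0.2793]
 [0.5062 0.0974 0.2799]
 [0.5104 0.0977 0.2788]
 [0.5144 0.0949 0.2802]
 [0.5186 0.0956 0.2789]
 [0.5235 0.0984 0.281 ]
 [0.5288 0.0948 0.2748]
 [0.5327 0.0953 0.2682]
 [0.5334 0.0925 0.2539]
 [0.5346 0.0946 0.2657]
 [0.5354 0.0942 0.2793]
 [0.5368 0.0924 0.2724]
 [0.5378 0.0952 0.2481]
 [0.5389 0.0926 0.2717]
 [0.5402 0.0973 0.2787]]
grip front [0.4805 0.0865 0.3398] [0.4576 0.0744 0.3202] [0.5043 0.0962 0.355 ]
tray [0.4178 0.052  0.1826] [0.5419 0.1473 0.23  ]
((481.4046630859375, 99.26841735839844), (91.27183532714844, 122.94466400146484), 86.86982727050781)
```

step_arm(targets=[0,-0.003,0,0,0,-0.009,0,0,0.001,-0.017,0,0,0.001,-0.026,0,0,0.002,-0.035,0,0,0.002,-0.044,0,0,0.003,-0.053,0,0,0.003,-0.061,0,0,0.004,-0.068,0,0,0.004,-0.073,0,0,0.004,-0.077,0,0,0.004,-0.078,0,0])

```text
t: 7.93
tool_pos: [0.491, 0.1754, 0.3222]
tool_rot: [3.14, -0.087, -0.003]
contact_force: [0.1, -0.7, -7.8]
opening: 0.0212
```

step_arm(targets=[0,0,0,0,0,0,0,0,0,0,0,0,0,0,0,0])

```text
t: 8.27
tool_pos: [0.491, 0.1751, 0.3222]
tool_rot: [3.14, -0.088, -0.003]
contact_force: [1.1, -0.1, -7.4]
opening: 0.0212
```

```bash
python3 - <<'E'
from h import *
np.set_printoptions(precision=4,suppress=True)
need([.4915,.1745,.3],-.06)
p=imaging.get_image("side");save(p,"s4.png",(150,50,290,190),4)
uv,X=cloud(p,(170,60,260,195))
m=(X[:,1]<.22)&(X[:,1]>.13)&(X[:,2]>.235)&(X[:,2]<.31)
w=X[m]; w=w[np.argsort(w[:,0])]; print(w[::10])
E
```

```text
t 8.27 pos [0.491  0.1751 0.3222] z [-0.0017 -0.0003 -1.    ] yaw -0.056 F [ 1.13 -0.11 -7.37] M [-0.03 -0.08 -0.03] op 0.0212 q [ 0.2  -0.23  1.73  0.    1.65  0.26]
shift [0.0005 0.0005 0.0222] roll 0.004
[[0.4302 0.1847 0.265 ]
 [0.4316 0.1776 0.2475]
 [0.4327 0.1754 0.274 ]
 [0.4338 0.1748 0.2492]
 [0.4352 0.178  0.2744]
 [0.4363 0.1771 0.2666]
 [0.4378 0.1768 0.2775]
 [0.441  0.1836 0.2802]
 [0.4468 0.177  0.2784]
 [0.4518 0.179  0.2814]
 [0.4587 0.1818 0.2809]
 [0.4643 0.1741 0.2798]
 [0.4693 0.1755 0.2833]
 [0.474  0.1751 0.2855]
 [0.4786 0.1749 0.2874]
 [0.4835 0.1759 0.2912]
 [0.4858 0.1598 0.2474]
 [0.4867 0.1738 0.3027]
 [0.4876 0.1768 0.2871]
 [0.4883 0.1457 0.2686]
 [0.4892 0.1524 0.269 ]
 [0.4902 0.1931 0.2474]
 [0.4908 0.2087 0.2558]
 [0.4917 0.1901 0.2436]
 [0.4927 0.176  0.2948]
 [0.4937 0.1752 0.3058]
 [0.4968 0.1749 0.2922]
 [0.5011 0.1748 0.2914]
 [0.5057 0.1786 0.2879]
 [0.5107 0.173  0.2774]
 [0.5173 0.1728 0.2763]
 [0.5222 0.174  0.28  ]
 [0.5286 0.1718 0.2803]
 [0.5355 0.1725 0.2813]
 [0.5406 0.1762 0.2805]
 [0.5422 0.1742 0.2762]
 [0.5436 0.1771 0.2573]
 [0.5446 0.1712 0.253 ]
 [0.5459 0.1714 0.2384]
 [0.5472 0.1763 0.2792]
 [0.5488 0.1749 0.2382]]
```

View pics/s4.png

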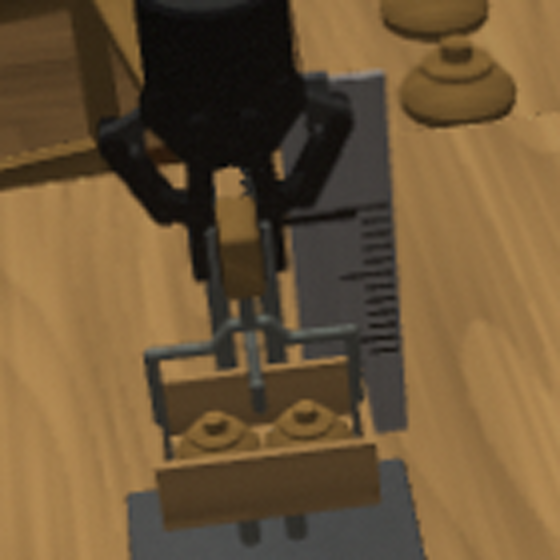

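Notch is above the hook rod (crop (250,330)), tip in front of it (258,400). Lowering now.

step_arm(targets=[0,0,0.001,0,0,0,0.003,0,0,0,0.006,0,0,0,0.009,0,0,0,0.012,0,0,0,0.015,0,0,0,0.018,0,0,0,0.021,0,0,0,0.024,0,0,0,0.027,0,0,0,0.029,0,0,0,0.031,0])

```text
t: 9.32
tool_pos: [0.4909, 0.1751, 0.2909]
tool_rot: [3.14, -0.088, -0.003]
contact_force: [1.1, -0.0, -6.8]
opening: 0.0214
```

step_arm(targets=[0,0,0.002,0,0,0,0.004,0,0,0,0.006,0,0,0,0.008,0,0,0,0.01,0,0,0,0.012,0,0,0,0.014,0,0,0,0.016,0,0,0,0.018,0,0,0,0.02,0,0,0,0.022,0,0,0,0.024,0])

```text
t: 10.32
tool_pos: [0.491, 0.1751, 0.2669]
tool_rot: [3.14, -0.088, -0.002]
contact_force: [-0.4, 0.3, -6.8]
opening: 0.0211
```

```bash
python3 - <<'E'
from h import *
need([.4915,.1745,.185],-.06)
p=imaging.get_image("side");save(p,"s5.png",(150,50,290,190),4)
E
```

```text
t 10.32 pos [0.491  0.1751 0.2669] z [-1.6e-03 -2.0e-04 -1.0e+00] yaw -0.056 F [-0.37  0.33 -6.84] M [-0.02 -0.02  0.  ] op 0.0211 q [ 0.2  -0.22  1.81  0.    1.55  0.26]
shift [0.0007 0.0006 0.0819] roll 0.0041
```

View pics/s5.png

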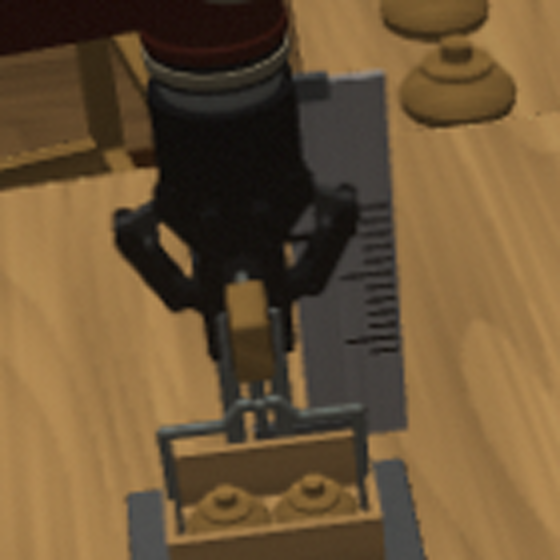

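step_arm(targets=[0,0,0.002,0,0,0,0.004,0,0,0,0.006,0,0,0,0.008,0,0,0,0.01,0,0,0,0.012,0,0,0,0.014,0,0,0,0.016,0,0,0,0.018,0,0,0,0.02,0,0,0,0.022,0,0,0,0.024,0])

```text
t: 11.37
tool_pos: [0.4909, 0.1751, 0.2424]
tool_rot: [3.14, -0.088, -0.003]
contact_force: [0.3, 0.9, -4.2]
opening: 0.0212
```

```bash
python3 - <<'E'
from h import *
np.set_printoptions(precision=4,suppress=True)
need([.4915,.1745,.185],-.06)
p=imaging.get_image("side");save(p,"s6.png",(150,50,290,190),4)
uv,X=cloud(p,(170,60,260,195))
m=(X[:,0]>.482)&(X[:,0]<.5)&(X[:,1]<.24)&(X[:,1]>.13)&(X[:,2]>.18)&(X[:,2]<.26)
w=X[m]; w=w[np.argsort(w[:,1])]; print(w[::6])
E
```

```text
t 11.37 pos [0.4909 0.1751 0.2424] z [-0.0017 -0.0002 -1.    ] yaw -0.056 F [ 0.34  0.92 -4.21] M [ 0.02 -0.07 -0.01] op 0.0212 q [ 0.2  -0.2   1.84  0.    1.51  0.26]
shift [0.0007 0.0005 0.0574] roll 0.004
[[0.4886 0.1419 0.2324]
 [0.4895 0.1482 0.233 ]
 [0.4866 0.1511 0.2226]
 [0.4865 0.1535 0.2179]
 [0.4944 0.1556 0.249 ]
 [0.4886 0.1562 0.2124]
 [0.4821 0.1565 0.259 ]
 [0.4887 0.1567 0.2576]
 [0.4909 0.1572 0.2568]
 [0.4967 0.1576 0.247 ]
 [0.4918 0.158  0.242 ]
 [0.4866 0.1584 0.2567]
 [0.4885 0.1602 0.2063]
 [0.4873 0.1724 0.2233]
 [0.4879 0.173  0.2285]
 [0.4903 0.1746 0.2268]
 [0.4849 0.1756 0.2184]
 [0.4859 0.1767 0.2261]
 [0.4826 0.1793 0.2131]]
```

View pics/s6.png

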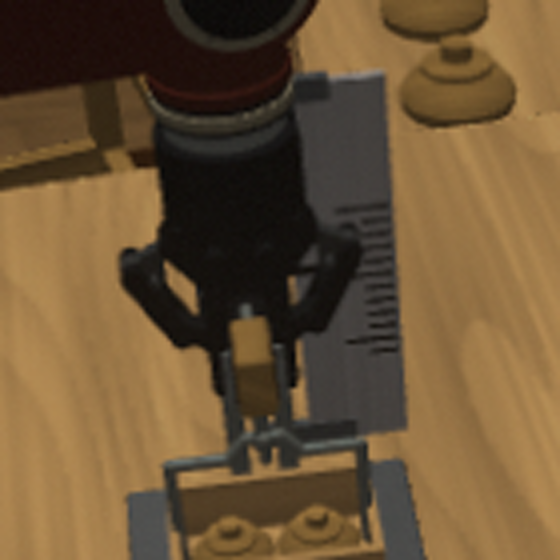

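step_arm(targets=[0,0,0.002,0,0,0,0.004,0,0,0,0.006,0,0,0,0.008,0,0,0,0.01,0,0,0,0.012,0,0,0,0.014,0,0,0,0.016,0,0,0,0.018,0,0,0,0.02,0,0,0,0.022,0,0,0,0.024,0])

```text
t: 12.42
tool_pos: [0.4909, 0.1751, 0.2179]
tool_rot: [3.14, -0.088, -0.003]
contact_force: [1.0, 0.2, -2.6]
opening: 0.0212
```

step_arm(targets=[0,0,0.002,0,0,0,0.004,0,0,0,0.006,0,0,0,0.008,0,0,0,0.01,0,0,0,0.012,0,0,0,0.014,0,0,0,0.016,0,0,0,0.017,0,0,0,0.018,0,0,0,0.018,0,0,0,0.018,0])

```text
t: 13.42
tool_pos: [0.4909, 0.1751, 0.2]
tool_rot: [3.14, -0.088, -0.002]
contact_force: [0.8, 1.5, -1.6]
opening: 0.0208
```

```bash
python3 - <<'E'
from h import *
need([.4915,.1745,.185],-.06)
for n,b in(("side",(150,50,290,190)),("top",(130,150,330,300))):
  p=imaging.get_image(n);save(p,n+"7.png",b,4)
print(monitor.get_obs()["contact_force"])
E
```

```text
t 13.42 pos [0.4909 0.1751 0.2   ] z [-1.6e-03 -1.0e-04 -1.0e+00] yaw -0.056 F [ 0.78  1.46 -1.65] M [-0.   -0.08  0.01] op 0.0208 q [ 0.2  -0.18  1.88  0.    1.44  0.26]
shift [0.0007 0.0006 0.015 ] roll 0.004
[-0.28601426  0.20130678 -1.21316001]
```

View pics/side7.png

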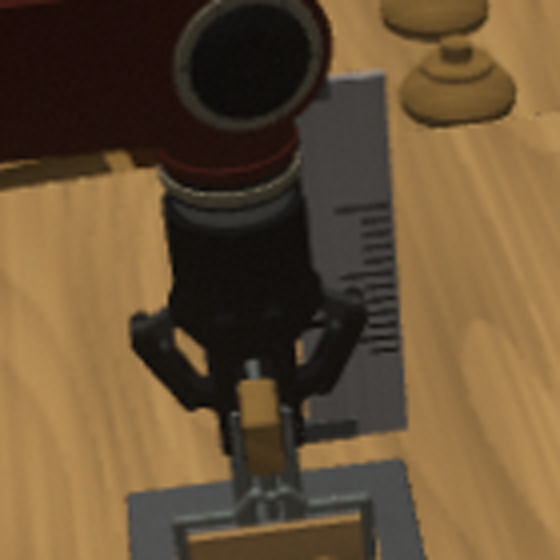

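View pics/top7.png

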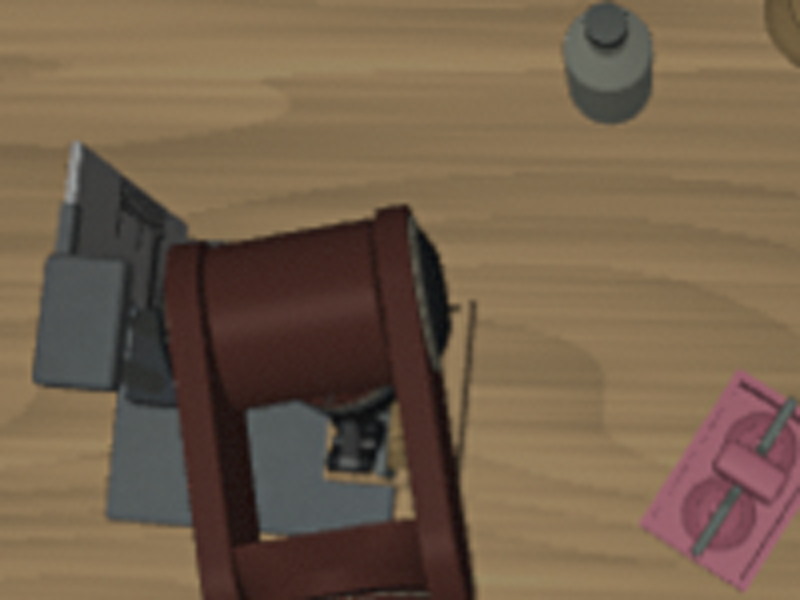

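step_arm(targets=[0,0,0.0015,0,0,0,0.003,0,0,0,0.0045,0,0,0,0.006,0,0,0,0.0075,0,0,0,0.009,0,0,0,0.01,0,0,0,0.011,0,0,0,0.011,0,0,0,0.011,0])

```text
t: 14.35
tool_pos: [0.4909, 0.1751, 0.1891]
tool_rot: [3.14, -0.088, -0.002]
contact_force: [-0.2, 0.3, -0.4]
opening: 0.0213
```

```bash
python3 - <<'E'
from h import *
need([.4915,.1745,.185],-.06)
f=[]
for i in range(6):
  p=imaging.get_image("side"); f.append(monitor.get_obs()["contact_force"][2])
print(np.round(f,2),np.mean(f)); save(p,"s8.png",(150,80,290,220),4)
E
```

```text
t 14.35 pos [0.4909 0.1751 0.1891] z [-1.5e-03 -2.0e-04 -1.0e+00] yaw -0.056 F [-0.18  0.32 -0.35] M [0.03 0.01 0.08] op 0.0213 q [ 0.2  -0.17  1.9   0.    1.42  0.26]
shift [0.0006 0.0006 0.0041] roll 0.004
[-0.42  0.12 -0.22 -0.06  1.31 -0.74] -0.003119802440064786
```

step_arm(targets=[0,0,0.0005,0,0,0,0.001,0,0,0,0.001,0,0,0,0.001,0], force=20)

```text
t: 14.98
tool_pos: [0.4909, 0.1751, 0.1881]
tool_rot: [3.14, -0.088, -0.002]
contact_force: [0.4, 0.1, -0.9]
opening: 0.0216
```

step_arm(targets=[0,0,0,0,0,0,0,0,0,0,0,0,0,0,0,0,0,0,0,0,0,0,0,0], grip=0.06)

```text
t: 15.48
tool_pos: [0.4909, 0.1751, 0.1882]
tool_rot: [3.14, -0.088, -0.002]
contact_force: [0.2, -0.0, -0.8]
opening: 0.0599
```

```bash
python3 - <<'E'
from h import *
need([.4915,.1745,.3],-.06)
p=imaging.get_image("side");save(p,"s9.png",(150,80,290,220),4)
E
```

```text
t 15.48 pos [0.4909 0.1751 0.1882] z [-1.4e-03 -1.0e-04 -1.0e+00] yaw -0.056 F [ 0.24 -0.01 -0.81] M [-0.06 -0.02 -0.  ] op 0.0599 q [ 0.2  -0.17  1.9   0.    1.41  0.26]
shift [ 0.0005  0.0006 -0.1118] roll 0.004
```

View pics/s9.png

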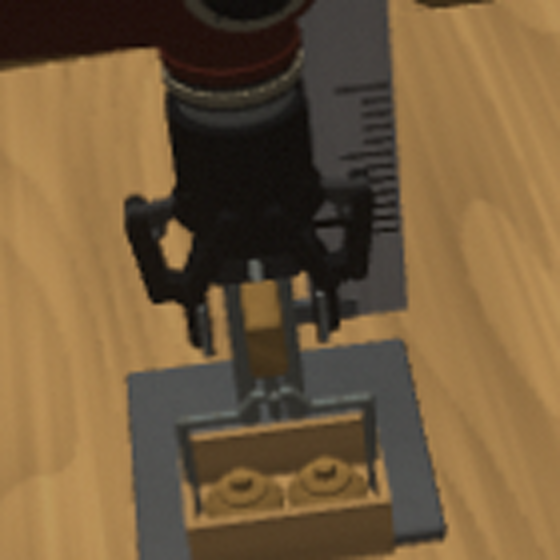

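The caddy hangs level and released; the grip block (crop (265,330)) stands free between the fingers. Retreating upward.

step_arm(targets=[0,0,-0.003,0,0,0,-0.01,0,0,0,-0.02,0,0,0,-0.03,0,0,0,-0.042,0,0,0,-0.055,0,0,0,-0.07,0,0,0,-0.085,0,0,0,-0.1,0,0,0,-0.112,0,0,0,-0.12,0,0,0,-0.12,0])

```text
t: 16.53
tool_pos: [0.492, 0.1753, 0.3112]
tool_rot: [-3.139, 0.088, -0.005]
contact_force: [0.0, 0.7, -0.3]
opening: 0.0598
```

step_arm(targets=[0,0,-0.02,0,0,0.02,-0.03,0,0,0.045,-0.03,0,0,0.07,-0.03,0,0,0.095,-0.03,0,0,0.12,-0.03,0,0,0.145,-0.03,0,0,0.165,-0.03,0,0,0.18,-0.03,0,0,0.18,-0.03,0,0,0.18,-0.03,0,0,0.18,-0.03,0])

```text
t: 17.53
tool_pos: [0.4818, -0.004, 0.3405]
tool_rot: [-3.139, 0.087, -0.003]
contact_force: [0.9, 0.3, -0.1]
opening: 0.06
```

```bash
python3 - <<'E'
from h import *
np.set_printoptions(precision=4,suppress=True)
need([.4915,.1745,.3],-.06)
P=[]
for i in range(3):
  p=imaging.get_image("side"); uv,X=cloud(p,(160,90,270,260))
  g=X[(X[:,2]>.185)&(X[:,2]<.222)&(X[:,1]>.145)&(X[:,1]<.162)]
  t=X[(X[:,1]>.11)&(X[:,1]<.24)&(X[:,2]>.08)&(X[:,2]<.11)]
  print(p["shot"],np.median(g,0),cv2.minAreaRect((t[:,:2]*1000).astype(np.float32)),t[:,2].max())
q=imaging.get_image("top");print(monitor.get_obs()["t"])
save(p,"sA.png",(130,60,290,240),3);save(q,"tA.png",(130,150,330,300),4)
uv,X=cloud(q,(150,180,280,290))
m=(X[:,2]>.21)&(X[:,2]<.225)&(X[:,1]<.21)&(X[:,1]>.14)&(abs(X[:,0]-.49)<.03);r=X[m];print("griptop",r.mean(0),cv2.minAreaRect((r[:,:2]*1000).astype(np.float32)))
for n,k in(("bracket_grip",q),("glue_center",q),("loose_foot_center",q)):
  print(n,[np.round(r["uv"],1) for r in imaging.mark_of(n,k)[:1]])
E
```

```text
t 17.53 pos [ 0.4818 -0.004   0.3405] z [ 0.0022  0.0014 -1.    ] yaw -0.056 F [ 0.94  0.31 -0.07] M [0.01 0.08 0.01] op 0.06 q [-0.16 -0.34  1.79  0.    1.69 -0.11]
shift [-0.0003 -0.1787  0.0408] roll 0.0043
21 [0.4879 0.1568 0.2056] ((488.7164611816406, 177.54574584960938), (92.3365249633789, 124.7751235961914), 87.35804748535156) 0.10966623414999413
22 [0.4876 0.157  0.2046] ((488.5211486816406, 177.9178924560547), (93.26766204833984, 125.26174926757812), 87.81355285644531) 0.10940963827110134
23 [0.488  0.1567 0.2047] ((490.420166015625, 177.50210571289062), (93.62525177001953, 124.42071533203125), 84.85050964355469) 0.1086819951754711
17.7333
griptop [0.4903 0.1751 0.2214] ((490.6466369628906, 174.74261474609375), (21.71441078186035, 40.612464904785156), 2.2015738487243652)
bracket_grip [array([415.7, 272. ])]
glue_center [array([284. , 163.6])]
loose_foot_center [array([335.9, 153.8])]
```

View pics/sA.png

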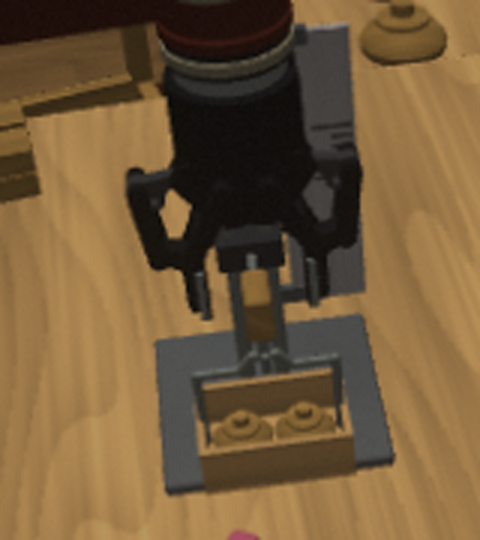

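View pics/tA.png

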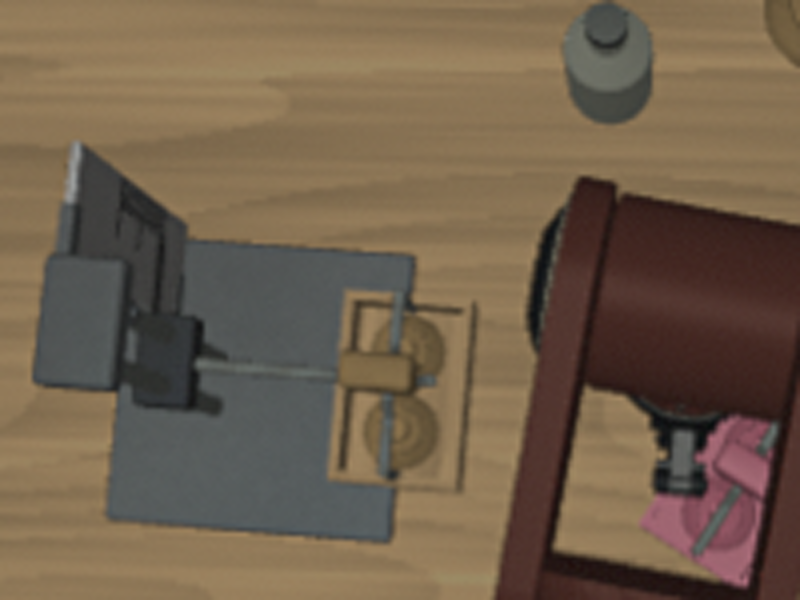

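Caddy hangs level (tray rim at crop (270,430)), gripper clear. I'll let it settle and check that it is still.

step_arm(targets=[0,0,0,0,0,0,0,0,0,0,0,0,0,0,0,0,0,0,0,0,0,0,0,0,0,0,0,0,0,0,0,0,0,0,0,0,0,0,0,0,0,0,0,0,0,0,0,0])

```text
t: 18.88
tool_pos: [0.4819, -0.0039, 0.3411]
tool_rot: [-3.139, 0.086, -0.005]
contact_force: [-0.1, 0.3, -0.7]
opening: 0.06
```

step_arm(targets=[0,0,0,0,0,0,0,0,0,0,0,0,0,0,0,0,0,0,0,0,0,0,0,0,0,0,0,0,0,0,0,0,0,0,0,0,0,0,0,0,0,0,0,0,0,0,0,0])

```text
t: 19.88
tool_pos: [0.4819, -0.0039, 0.3411]
tool_rot: [-3.139, 0.086, -0.005]
contact_force: [-0.3, -0.0, 0.9]
opening: 0.0599
```

```bash
python3 - <<'E'
from h import *
np.set_printoptions(precision=4,suppress=True)
prev=None
for i in range(14):
  q=imaging.get_image("top"); g=cv2.cvtColor(q["color"],cv2.COLOR_RGB2GRAY)[215:280,205:252].astype(np.float32)
  uv,X=cloud(q,(150,180,262,290))
  r=X[(X[:,2]>.205)&(X[:,2]<.235)&(X[:,1]<.21)&(X[:,1]>.14)&(abs(X[:,0]-.49)<.03)]
  if prev is None: prev=g
  print(round(monitor.get_obs()["t"],2),r.mean(0),np.round(cv2.phaseCorrelate(prev,g)[0],3))
E
```

```text
19.93 [0.4903 0.1743 0.2223] [0. 0.]
19.98 [0.4902 0.1743 0.222 ] [-0.004 -0.016]
20.03 [0.4902 0.1742 0.2215] [ 0.029 -0.017]
20.08 [0.4902 0.1741 0.2219] [ 0.035 -0.038]
20.13 [0.4901 0.1744 0.2215] [-0.001 -0.04 ]
20.18 [0.4901 0.174  0.2223] [-0.007 -0.032]
20.23 [0.4902 0.1742 0.2218] [0.017 0.005]
20.28 [0.4902 0.1742 0.2218] [ 0.005 -0.029]
20.33 [0.4901 0.1742 0.2224] [0.012 0.042]
20.38 [0.4902 0.1744 0.2224] [-0.004  0.032]
20.43 [0.4901 0.1743 0.2219] [-0.    -0.019]
20.48 [0.4901 0.1738 0.2215] [-0.007 -0.02 ]
20.53 [0.4903 0.1744 0.2223] [-0.002 -0.011]
20.58 [0.4901 0.1739 0.222 ] [ 0.004 -0.014]
```

Still to within noise. Handing in.

```bash
python3 -c "
from station import ticket
print(ticket.finish_job())"
```

```text
the job is handed in; nothing more can be done
None
```

The caddy with the two wooden feet is hanging on the spring scale, released and still. I handed the job in at about 20.6 s, and no verdict is reported.

**What I did:** I gripped the caddy by its wooden grip and brought its notch over the hook. I lowered it at about 24 mm/s until the wrist force averaged roughly 0 N. Then I let go and backed the arm away, up and towards −y.

**Last checks:**
- **Stillness:** Over 0.65 s the grip moved less than 1 mm in the top camera. I could not read the joint velocity directly.
- **Position:** The grip is at x 0.490 and y 0.174 m, within about 2 mm of the measured hook seat, and the caddy hangs level.
- **Sinking:** From the arm, the hook had sunk about 92 mm at release, matching the 7.4 N lifted weight (about 0.75 kg). The camera's grip height suggests 95 to 96 mm, a difference close to the calibration error.
- **Bystanders:** The bracket caddy, glue bottle and loose foot were where they started, within a few pixels.

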